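Set the dish height gauge and adjust its drag screw

ROBOT

A 7-joint arm with a two-finger parallel gripper is mounted at the origin on a cart in front of the work surface, level with it; the furniture and walls round the work are solid. World frame = base frame: x ahead of the robot, y to its left, z up, the work surface at z = 0. Lengths are in m, angles in degrees, forces in N, time in s.
With the tool pointing down it reaches from about 0.425 to 0.875 m from the base axis. Payload 4.7 kg.
Tool frame: the origin (TCP) lies on the front face of the gripper's body, between the roots of the fingers; the fingertips stand 70 mm ahead of it and the grasp point (between the pads) lies 51 mm ahead of it (tip_extent is the distance from the TCP to the fingertips, in m); z points along the fingers, y is the direction in which the jaws open and shut (so a half turn about z gives the same grasp; the last joint's range is limited). The gripper opens to 87 mm and grips with 3 to 60 N. Pads are 19 mm wide; open, the fingers measure 117 mm over their backs; the gripper's body (75 mm by 190 mm) begins 51 mm behind the grasp point.
Start: joints at [-75.567, 18.392, -4.016, 83.108, 1.295, 78.541, -3.26], TCP at [0.153, 0.632, 0.292] pointing down, gripper open.
Joint ranges: [-163.93, 163.93], [-17.29, 119.83], [-79.2, 71.16], [3.27, 140.29], [-89.18, 269.18], [5.43, 117.66], [-154.24, 154.24]. Speed limits (degrees/s): [147.25, 147.25, 180, 180, 180, 180, 180].

INTERFACE

Orientations are given as [roll, pitch, yaw] about the fixed x, y, z axes, in that order (R = Rz(yaw) Ry(pitch) Rx(roll)).
In Python, from cell import * gives the robot as it stands.
- The arm moves only by the tool carry_out, never from a script. Its argument "increments" is text: rows parted by semicolons, each of 7 numbers parted by spaces: the opening, from 0 (shut) to 1 (fully open), then the shift along the tool's x, y, z in m, then the turn, a rotation vector about the tool's x, y, z in degrees. A call has 1 to 20 rows; each row shifts and turns the pose as measured when the row begins, along the tool's axes as they then stand; what a row does not reach is not made up. A row lasts 1/8 s, in which the tool goes at most 62.5 mm and 10.7 degrees, less where a joint would pass 70% of its speed; a pose out of reach is approached as far as the arm can. A call is refused whole if a number of a shift passes 0.0625 or a number of a turn 10.7, either way. A call with a gripper value outside its range is refused whole. The fingers move at their own pace and stop on an object; "force" is the grip in N (left out, the last holds). Time passes only in rows, so rows that do not move let the fingers close. It gives the time, the measured TCP pose, the force and the opening at its end, in the units of the state.
- get_obs(): the state, without advancing time (a new reading comes with each control period).
- read_camera(name): name is "scene" or "top"; returns a dict with "img" (420x560x3 uint8, blue, green, red), "fx", "fy", "cx", "cy" (pixels), "world_from_camera" (4x4, takes a point from camera to world coordinates). Camera axes: x right, y down, z forward; pixel columns grow to the right and rows downward; lengths in m; the calibration is good to about 2 mm. A picture is of the moment at which its call begins. There is no depth.
- sign_off(): hands the job in, once; it reports no verdict.
Trained networks look in a picture, given as the dict that the camera call returned (one of the last four; its "shot" number tells which), for a name from the list of things; names that differ only in an ending like _2 or _b are one class to them, and where a whole thing is asked for, a point or a joint stands for the part that bears it (a point fixed in the world has none). Each returns a list of dicts, best first, with "confidence" (0 to 1); they miss things now and then, are a little off and sometimes report something else, mostly with a low value. They report only what shows in the picture. A call takes as long as a camera call. They do not tell look-alikes from the thing itself.
- masks_of(target, picture): "pixels" (420x560 bool, what is visible of it) and "bbox" ([left, top, right, bottom] in pixels, round what is visible of it).
The state is a dict: "time_s": time; "qpos": joint angles; "joint_velocities": joint speeds; "effort": joint torques, N m; "tool_pos": TCP position; "tool_rot": TCP orientation; "force": force on the tool from outside, world axes, zero at the start; "wrist_torque": the same for the moment, N m; "grip_width": finger opening in m.
Only numpy, scipy, OpenCV 4.12 (cv2) and the standard library are available. Lean on these libraries where they do the work, as an engineer would, in place of code of your own. Each camera call takes 0.05 s, during which the arm holds its last target.

TASK

Set up the dish height gauge: push its slide down until the sprung foot bears on the petri dish and is pushed in about half of its 10 mm travel (never all the way in), and leave the slide standing there. Then turn the wing-headed drag screw clockwise until it seats, back it off a quarter turn, and finish with the gripper still holding the wing there. Leave the dish and the things around the gauge where they are.

Things in the scene. Friction and masses are not known exactly. Their poses are not given: they have to be found in the camera images.
- gauge_stand: Fixed stand. Dark steel base plate 120 (x) x 200 (y) x 12 mm; origin at the centre of its underside on the bench, z up. A column at y = -47.5 mm carries a level aluminium head bar, 40 x 150 x 30 mm, top 105 mm above the bench. The slide passes down through the head at y = +47.5 mm over a round anvil on which the dish lies; the drag screw stands on the head at y = -47.5 mm.
- gauge_slide (a joint): Travel of the vertical slide in m: 0 fully up, grows as it is pushed down, to 0.042 (past 0.040 the foot is bottomed on the dish). It stays where it is left (about 5 N of friction, 0.15 kg). At the start it stands 0 to 14 mm down. The foot meets the dish at about 0.030; about 0.035 is then right (foot half in, pad top 124 mm above the bench).
- pad_top (a point): Centre of the flat top of the slide's black round push pad, 30 mm in diameter, 8 mm thick, on a 13 mm rod; press here from above. 159 mm above the bench when the slide is fully up. 95 mm from the drag screw's axis.
- gauge_foot (a joint): How far the sprung foot is pushed up into the slide, in m: 0 sprung out, 0.010 bottomed. The spring pushes with 0.8 N plus 0.4 N per mm, which the slide's friction holds.
- foot_tip (a point): Centre of the underside of the steel foot disc, 18 mm in diameter, under the slide; 100 mm below the pad's top when sprung out.
- dish: Loose closed petri dish, 61 mm in diameter, 15 mm high, lying on the anvil under the foot; origin at the centre of its underside, 14 mm above the bench; its top is 29 mm above the bench.
- drag_screw (a joint): Turn of the drag screw in rad: 0 is seated (hard stop), negative is backed off (anticlockwise from above), down to -2.8; clockwise from above raises the value. Starts between -1.2 and -0.5. A quarter turn back from seated is -1.57. It turns with about 0.06 N m, stays where it is left, and does not rise or sink.
- screw_wing (a point): Upright steel wing head, turns with the screw: blade 48 mm long along its x, 10 mm thick along y, 36 mm high (lower part 30 mm long); grip across the thickness from above. Origin on the screw's axis at grip height, 134 mm above the bench; blade reaches 16 mm above, 20 mm below it. Collar under it tops out at 109 mm. At joint value q its x axis is the stand's x axis turned by -q about z (up).
- vial: Bystander: small white vial, 24 mm in diameter, 39 mm high, standing; origin at the centre of its underside.
- tape: Bystander: roll of marking tape, 60 mm in diameter, 13 mm high, lying flat; origin at the centre of its underside.
- marker: Bystander: marker pen 126 x 12 x 14 mm lying along its own y; origin under its centre.
- small_bottle: Bystander: small white reagent bottle, 42 mm in diameter, 68 mm high, standing; origin at the centre of its underside.
There are look-alikes about, which are no part of the job. What is shaped like the gauge_stand but green is not meant.

How it is judged:
By the outcome, as a careful person would: the job done as asked, in the order asked, and still so for the second after the job is handed in, while the arm keeps its last pose, push and grip.
It also fails if it takes over 43 s, if anything falls off the work surface, if the arm or the gripper's body presses on something with over 40 N, if the wrist force passes 120 N, or if a joint passes its speed limit or range.

## Working session

There is one attempt and no reset: what is moved stays moved. The work goes in short steps, Python scripts to look and compute and a tool call to move; the robot and the scene stay as the last step left them, time stands still between calls to the robot, and variables do not carry over. Pictures are saved under pics/ and viewed, and the job is handed in when it is done.

Besides the shell and the picture viewer there is one more tool, called as name(argument=value, ...) on one line, values as JSON. carry_out: Moves the arm, as the interface text tells. Its arguments: {"type":"object","properties":{"increments":{"type":"string"},"force":{"type":"number"}},"required":["increments"]}

```bash
ls; mkdir -p pics; cat > h.py <<'E'
from cell import *
import numpy as np, cv2
def proj(p,pic):
    T=np.linalg.inv(np.array(pic["world_from_camera"]));c=T[:3,:3]@np.array(p,float)+T[:3,3]
    return np.array([pic["fx"]*c[0]/c[2]+pic["cx"],pic["fy"]*c[1]/c[2]+pic["cy"]])
def ray(u,v,pic,z):
    T=np.array(pic["world_from_camera"]);d=T[:3,:3]@np.array([(u-pic["cx"])/pic["fx"],(v-pic["cy"])/pic["fy"],1.]);o=T[:3,3]
    return o+d*(z-o[2])/d[2]
E
python3 - <<'E'
from h import *
o=get_obs();print(o)
for n in ["scene","top"]:
    p=read_camera(n);cv2.imwrite(f"pics/{n}0.png",p["img"]);print(n,p["fx"],np.round(p["world_from_camera"],3).tolist())
    for t in ["gauge_stand","pad_top","screw_wing","dish","vial","tape","marker","small_bottle"]:
        for m in masks_of(t,p)[:3]:
            ys,xs=np.nonzero(m["pixels"]);print(t,round(m["confidence"],2),m["bbox"],xs.mean().round(1),ys.mean().round(1),len(xs))
E
```

```text
pics
{'time_s': 0.0, 'qpos': array([-75.56536738,  18.43995712,  -4.01486223,  83.175148  ,
         1.29530567,  78.54007273,  -3.26084604]), 'joint_velocities': array([ 0.08129391,  0.05225723, -0.03896039,  0.04924539, -0.07173593,
        0.07570118,  0.08761733]), 'effort': array([-6.83257986e-05, -4.91284633e+01, -4.03804053e-01, -3.12530851e+01,
       -6.38413173e-02,  4.34856664e-02,  1.85232666e-04]), 'tool_pos': array([0.15308997, 0.63128411, 0.29114896]), 'tool_rot': array([-1.79890079e+02,  6.23511902e-03,  1.66373708e+02]), 'force': array([ 0.30256772, -0.38126699,  0.33889055]), 'wrist_torque': array([ 0.03700494, -0.00766299, -0.00411524]), 'grip_width': 0.08677060535536774}
scene 401.171633362928 [[0.834, -0.261, 0.486, 0.132], [-0.552, -0.39, 0.737, -0.58], [-0.002, -0.883, -0.469, 0.517], [0.0, 0.0, 0.0, 1.0]]
gauge_stand 0.95 [338.0, 206.5, 441.9, 323.8] 389.5 274.0 5423
gauge_stand 0.7 [249.6, 174.3, 329.8, 272.4] 289.4 232.3 3247
pad_top 0.55 [371.1, 206.2, 390.3, 238.1] 380.6 219.9 248
screw_wing 0.7 [289.9, 193.3, 301.7, 209.7] 295.9 200.6 159
screw_wing 0.62 
[... 651 characters left out ...]
uge_stand 0.63 [200.8, 167.6, 303.9, 246.3] 254.1 204.6 5296
pad_top 0.67 [220.8, 185.8, 235.2, 199.9] 228.1 190.3 224
pad_top 0.58 [357.0, 153.7, 378.3, 166.8] 368.5 160.4 196
screw_wing 0.55 [267.5, 193.0, 287.8, 220.4] 278.7 205.1 199
screw_wing 0.48 [411.9, 161.4, 423.8, 188.3] 415.2 174.6 226
dish 0.7 [214.7, 202.7, 240.1, 211.7] 227.7 207.8 134
dish 0.23 [267.0, 193.2, 286.8, 218.5] 278.2 204.3 170
vial 0.59 [232.4, 145.9, 242.5, 157.0] 236.8 150.5 107
tape 0.56 [161.8, 185.9, 191.0, 210.1] 174.3 198.9 491
marker 0.77 [189.7, 241.1, 255.6, 255.4] 221.5 249.7 324
small_bottle 0.74 [159.3, 186.5, 192.4, 212.4] 174.1 198.7 521
small_bottle 0.61 [266.2, 153.4, 287.6, 168.7] 279.2 161.7 376
```

View pics/scene0.png

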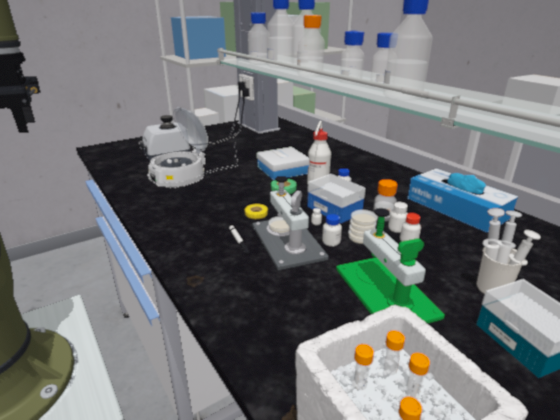

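View pics/top0.png

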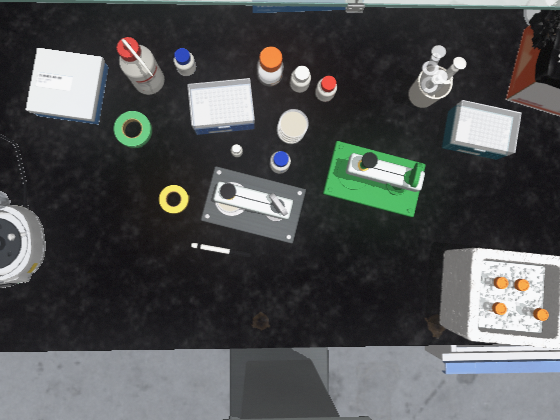

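```bash
python3 - <<'E'
import cv2
i=cv2.imread("pics/top0.png")[120:270,150:350];cv2.imwrite("pics/top0c.png",cv2.resize(i,None,fx=4,fy=4,interpolation=cv2.INTER_CUBIC))
i=cv2.imread("pics/scene0.png")[160:300,220:400];cv2.imwrite("pics/scene0c.png",cv2.resize(i,None,fx=4,fy=4,interpolation=cv2.INTER_CUBIC))
E
```

```text
(no output)
```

View pics/top0c.png

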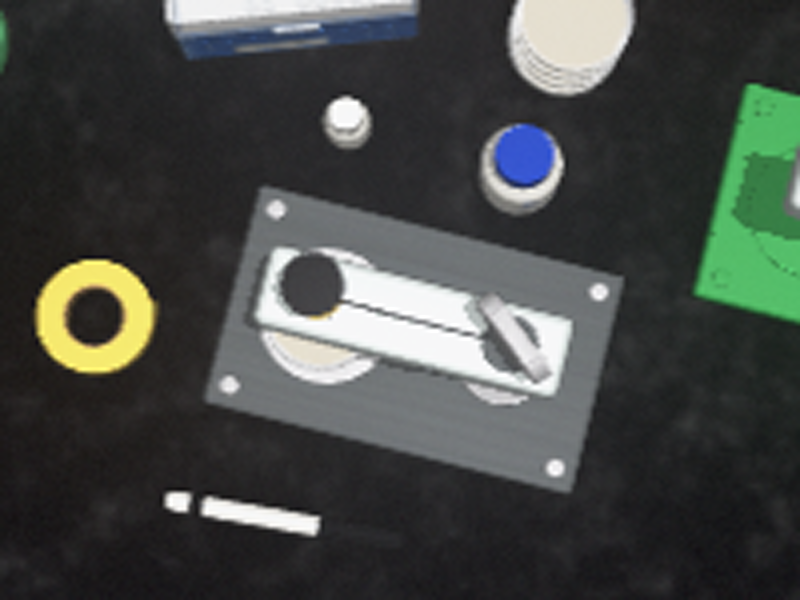

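View pics/scene0c.png

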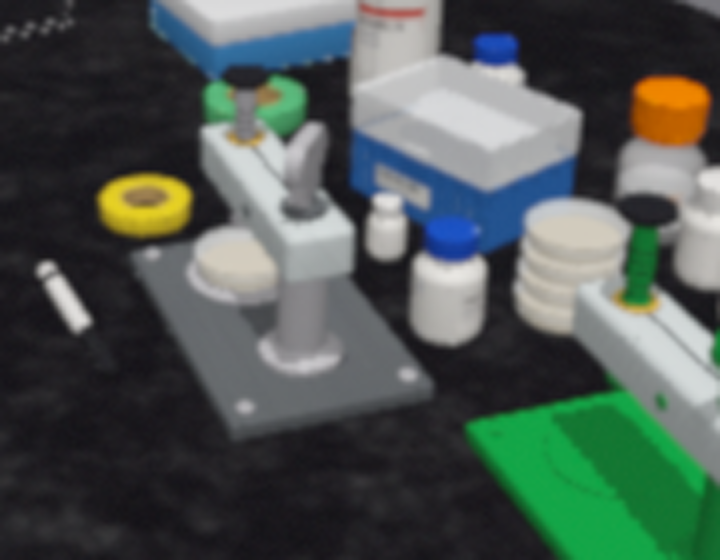

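The stand that fits is the grey one (top ~(254,205), scene ~(289,232)). The green one (top ~(375,179), scene ~(390,274)) is the look-alike. The crops show a dark steel plate, a white head, a black pad at top ~(228,191) and a wing at ~(279,204). Next I fit the pose.

```bash
python3 - <<'E'
from h import *
from scipy.optimize import least_squares
pt=read_camera("top");ps=read_camera("scene")
c=lambda a,ox,oy:np.array(a,float)/4+[ox-.375,oy-.375]
top=lambda a:c(a,150,120); sc=lambda a:c(a,220,160)
cor=[(.06,.1,.012),(.06,-.1,.012),(-.06,-.1,.012),(-.06,.1,.012)]
hd=[(.02,.075,.105),(.02,-.075,.105),(-.02,-.075,.105),(-.02,.075,.105)]
# observations: model pt, picture, pixel
O=[(cor[i],pt,top(q)) for i,q in enumerate([(262,187),(623,275),(573,492),(207,402)])]
O+=[(hd[i],pt,top(q)) for i,q in enumerate([(272,248),(573,320),(555,397),(257,325)])]
O+=[(cor[2],ps,sc((236,428))),(cor[1],ps,sc((433,385)))]
def W(x,m):
    R=np.array([[np.cos(x[2]),-np.sin(x[2])],[np.sin(x[2]),np.cos(x[2])]]);return np.r_[R@np.array(m[:2])+x[:2],m[2]]
f=lambda x:np.concatenate([proj(W(x,m),p)-q for m,p,q in O])
r=least_squares(f,[.55,.1,-.2]);x=r.x
print(x,np.degrees(x[2]));print(r.fun.reshape(-1,2).round(1).tolist())
fs=lambda x:np.concatenate([proj(W(x,m),p)-q for m,p,q in O[:8]]);print("toponly",least_squares(fs,x).x)
P=W(x,(0,.0475,.15));S=W(x,(0,-.0475,.134));print("pad",P,"screw",S)
for s in range(0,16,2):
    print(s,(proj([*P[:2],.159-s/1e3],pt)).round(1),(proj([*P[:2],.159-s/1e3],ps)).round(1))
print("obs pad top",top((311,284)),"scene",sc((245,76)))
a=ray(*top((487,297)),pt,.150);b=ray(*top((541,378)),pt,.150);print("wing",a,b,np.linalg.norm(a-b),(a+b)/2,np.degrees(np.arctan2(*(b-a)[1::-1])))
for q in np.radians([-30,-40,-50,-60,-70]):
    e=[W(x,(s*.024*np.cos(q),-.0475-s*.024*np.sin(q),.15)) for s in(1,-1)];print(np.degrees(q).round(),[(proj(k,pt)).round(1).tolist() for k in e])
print(top((480,297)),top((550,375)))
for n,(q,z) in dict(vial=((347,118),.039),bottle=((525,155),.068)).items(): print(n,ray(*top(q),pt,z))
E
```

```text
[ 0.59698088  0.08501624 -0.23933969] -13.713153979488151
[[-0.8, -0.4], [0.8, -0.3], [0.6, 0.6], [-0.9, 1.0], [0.2, -1.0], [1.1, -0.7], [0.8, 0.2], [-1.1, 0.0], [-1.4, -0.1], [0.4, -0.3]]
toponly [ 0.59682432  0.08518371 -0.24224149]
pad [0.60824129 0.13116224 0.15      ] screw [0.58572047 0.03887024 0.134     ]
0 [227.6 190.6] [280.  173.3]
2 [227.7 190.8] [280.  174.1]
4 [227.7 190.9] [280.  174.9]
6 [227.8 191. ] [280.  175.7]
8 [227.9 191.2] [280.  176.5]
10 [227.9 191.3] [280.  177.3]
12 [228.  191.5] [280.  178.1]
14 [228.1 191.6] [280.  178.9]
obs pad top [227.375 190.625] scene [280.875 178.625]
wing [0.60321973 0.05212664 0.15      ] [0.56607664 0.02780406 0.15      ] 0.04439816592813344 [0.58464819 0.03996535 0.15      ] -146.78183521806278
-30.0 [[274.9, 190.9], [282.5, 216.0]]
-40.0 [[272.8, 191.7], [284.6, 215.2]]
-50.0 [[270.8, 192.9], [286.6, 214.0]]
-60.0 [[269.1, 194.4], [288.3, 212.4]]
-70.0 [[267.7, 196.2], [289.7, 210.6]]
[269.625 193.875] [287.125 213.375]
vial [0.70945929 0.12035046 0.039     ]
bottle [0.6845495  0.02991658 0.068     ]
```

```bash
python3 - <<'E'
import cv2
i=cv2.imread("pics/top0.png")[180:225,255:300];cv2.imwrite("pics/w.png",cv2.resize(i,None,fx=13,fy=13,interpolation=cv2.INTER_CUBIC))
i=cv2.imread("pics/scene0.png")[165:225,265:315];cv2.imwrite("pics/ws.png",cv2.resize(i,None,fx=10,fy=10,interpolation=cv2.INTER_CUBIC))
E
```

```text
(no output)
```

View pics/w.png

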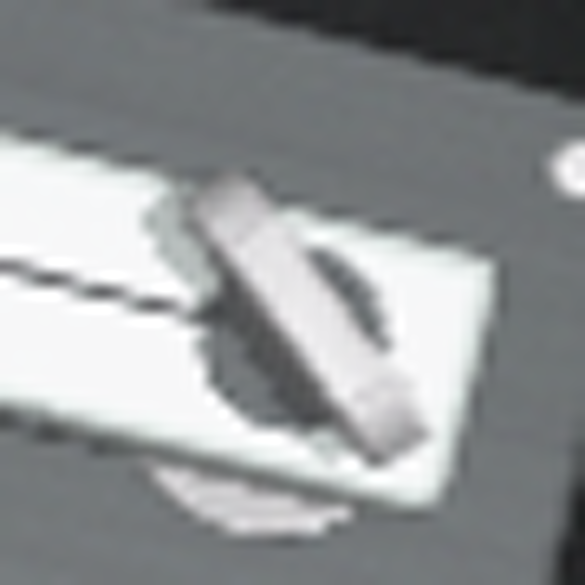

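View pics/ws.png

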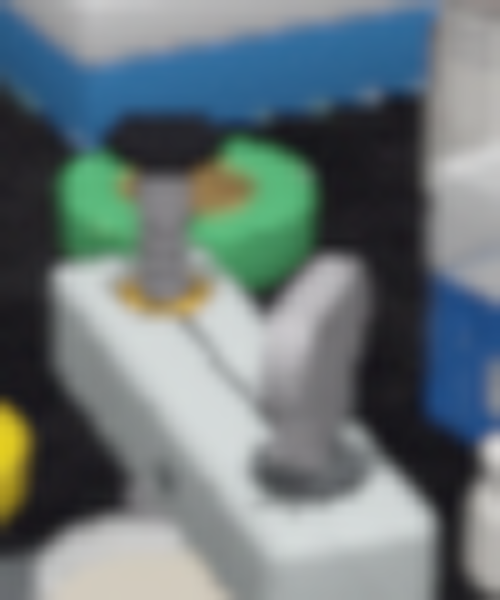

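Pad, screw and slide agree in both views: stand yaw is about -13.7°, wing q is about -47° (wing x axis at yaw ~33°), and the slide is about 11 mm down. First I approach above the pad with the jaws shut.

```bash
cat >> h.py <<'E'
from scipy.spatial.transform import Rotation as Ro
def plan(tgt,rpy,n,op):
    o=get_obs();p=np.array(o["tool_pos"]);R=Ro.from_euler("xyz",o["tool_rot"],degrees=True);T=Ro.from_euler("xyz",rpy,degrees=True)
    rv=(R.inv()*T).as_rotvec()
    print("pos",p.round(4),"rpy",np.array(o["tool_rot"]).round(2),"total rv deg",np.degrees(rv).round(2),"F",np.array(o["force"]).round(2),"t",o["time_s"])
    d=(np.array(tgt)-p)/n;st=Ro.from_rotvec(rv/n)
    rows=[]
    for i in range(n):
        rows.append(f"{op} "+" ".join("%.4f"%v for v in R.inv().apply(d))+" "+" ".join("%.1f"%v for v in np.degrees(rv/n)));R=R*st
    print("; ".join(rows))
E
python3 -c "
from h import *
plan([.608,.131,.26],[180,0,33],16,0)"
```

```text
pos [0.1532 0.6317 0.2923] rpy [179.99   0.   166.38] total rv deg [ 1.0000e-02 -1.0000e-02  1.3338e+02] F [-0.19  0.6   0.68] t 1.0
0 -0.0350 -0.0237 0.0020 0.0 -0.0 8.3; 0 -0.0381 -0.0184 0.0020 0.0 -0.0 8.3; 0 -0.0403 -0.0127 0.0020 0.0 -0.0 8.3; 0 -0.0417 -0.0067 0.0020 0.0 -0.0 8.3; 0 -0.0423 -0.0006 0.0020 0.0 -0.0 8.3; 0 -0.0419 0.0056 0.0020 0.0 -0.0 8.3; 0 -0.0407 0.0116 0.0020 0.0 -0.0 8.3; 0 -0.0386 0.0173 0.0020 0.0 -0.0 8.3; 0 -0.0356 0.0228 0.0020 0.0 -0.0 8.3; 0 -0.0320 0.0277 0.0020 0.0 -0.0 8.3; 0 -0.0276 0.0320 0.0020 0.0 -0.0 8.3; 0 -0.0227 0.0357 0.0020 0.0 -0.0 8.3; 0 -0.0173 0.0386 0.0020 0.0 -0.0 8.3; 0 -0.0115 0.0407 0.0020 0.0 -0.0 8.3; 0 -0.0055 0.0419 0.0020 0.0 -0.0 8.3; 0 0.0007 0.0423 0.0020 0.0 -0.0 8.3
```

carry_out(increments="0 -0.035 -0.024 0.002 0 0 8.3; 0 -0.038 -0.018 0.002 0 0 8.3; 0 -0.040 -0.013 0.002 0 0 8.3; 0 -0.042 -0.007 0.002 0 0 8.3; 0 -0.042 -0.001 0.002 0 0 8.3; 0 -0.042 0.006 0.002 0 0 8.3; 0 -0.041 0.012 0.002 0 0 8.3; 0 -0.039 0.017 0.002 0 0 8.3; 0 -0.036 0.023 0.002 0 0 8.3; 0 -0.032 0.028 0.002 0 0 8.3")

```text
time_s: 2.25
tool_pos: [0.438, 0.3069, 0.2718]
tool_rot: [-180.0, -0.3, 81.1]
force: [0.4, 0.9, 0.1]
grip_width: 0.0019
```

```bash
python3 -c "
from h import *
print(get_obs()['qpos'])
plan([.608,.131,.25],[180,0,33],10,0)"
```

```text
[-55.11806155   4.70858551  18.42976128 101.97615206  -1.80688142
  73.36030758 -45.09727038]
pos [0.438  0.3069 0.2718] rpy [-179.97   -0.32   81.14] total rv deg [-0.16 -0.28 48.14] F [0.42 0.88 0.06] t 2.25
0 -0.0148 0.0195 0.0021 -0.0 -0.0 4.8; 0 -0.0131 0.0207 0.0021 -0.0 -0.0 4.8; 0 -0.0113 0.0217 0.0021 -0.0 -0.0 4.8; 0 -0.0094 0.0226 0.0021 -0.0 -0.0 4.8; 0 -0.0075 0.0233 0.0021 -0.0 -0.0 4.8; 0 -0.0055 0.0238 0.0021 -0.0 -0.0 4.8; 0 -0.0035 0.0242 0.0022 -0.0 -0.0 4.8; 0 -0.0015 0.0244 0.0022 -0.0 -0.0 4.8; 0 0.0006 0.0245 0.0022 -0.0 -0.0 4.8; 0 0.0026 0.0243 0.0022 -0.0 -0.0 4.8
```

carry_out(increments="0 -0.015 0.0195 0.002 0 0 4.8; 0 -0.013 0.021 0.002 0 0 4.8; 0 -0.011 0.022 0.002 0 0 4.8; 0 -0.0095 0.0225 0.002 0 0 4.8; 0 -0.0075 0.023 0.002 0 0 4.8; 0 -0.0055 0.024 0.002 0 0 4.8; 0 -0.0035 0.024 0.002 0 0 4.8; 0 -0.0015 0.0245 0.002 0 0 4.8; 0 0.0005 0.0245 0.002 0 0 4.8; 0 0.0025 0.0245 0.002 0 0 4.8")

```text
time_s: 3.5
tool_pos: [0.6149, 0.118, 0.2493]
tool_rot: [-179.7, -0.2, 30.3]
force: [-0.8, -0.6, 0.2]
grip_width: 0.0004
```

```bash
python3 - <<'E'
from h import *
print(get_obs()['qpos'])
plan([.608,.131,.23],[180,0,33],2,0)
for n in ["scene","top"]:
    p=read_camera(n)
    g=get_obs()["tool_pos"]
    i=p["img"].copy();t=proj(np.array(g)+[0,0,-.07],p);print(n,t)
    cv2.circle(i,tuple(int(v) for v in t.round()),1,(0,0,255),-1)
    u,v=int(t[0]),int(t[1]);cv2.imwrite(f"pics/{n}1.png",cv2.resize(i[max(0,v-60):v+60,max(0,u-70):u+70],None,fx=5,fy=5,interpolation=cv2.INTER_CUBIC))
E
```

```text
[-39.60211968  18.39068527  32.77342455  91.27869725 -10.6577257
  73.2929475  -64.80158643]
pos [0.6149 0.118  0.2493] rpy [-179.69   -0.22   30.3 ] total rv deg [-0.31 -0.23 -2.7 ] F [-0.83 -0.57  0.19] t 3.5
0 0.0003 -0.0073 0.0097 -0.2 -0.1 -1.4; 0 0.0005 -0.0073 0.0097 -0.2 -0.1 -1.4
scene [287.41403427 166.76514075]
top [236.14712774 185.06972848]
```

View pics/scene1.png

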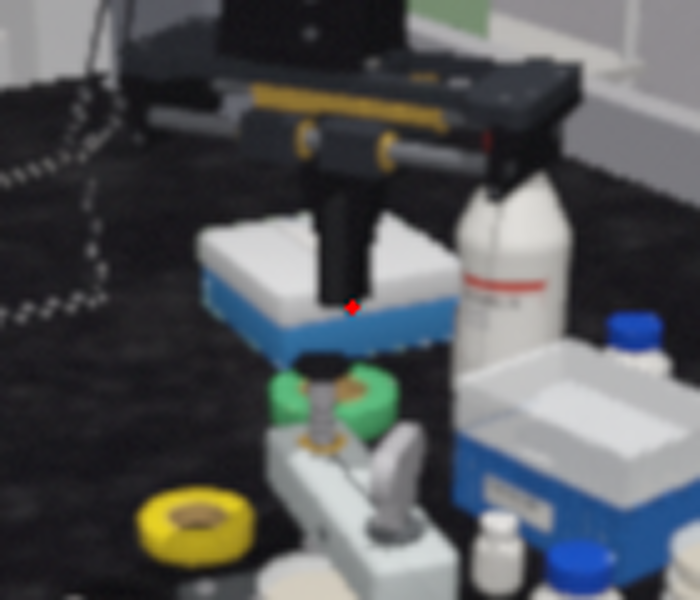

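View pics/top1.png

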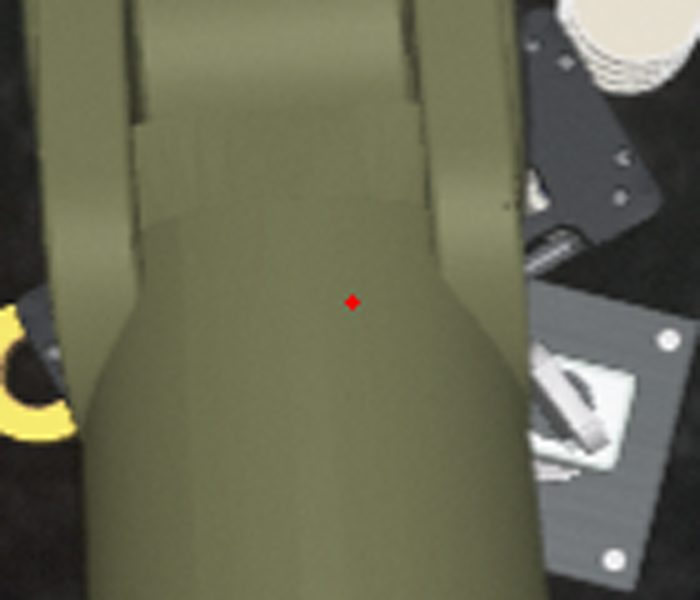

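The scene view shows the shut fingers above and beside the pad, with nothing else near them. I settle over the pad.

carry_out(increments="0 0 0 0.005 0 0 0; 0 0 0 0 0 0 0")

```text
time_s: 3.85
tool_pos: [0.6153, 0.116, 0.2434]
tool_rot: [-179.8, -0.1, 30.2]
force: [-0.6, 0.6, -0.0]
grip_width: 0.0005
```

```bash
python3 -c "
from h import *
plan([.608,.131,.228],[180,0,33],2,0)"
```

```text
pos [0.6153 0.116  0.2434] rpy [-1.7976e+02 -1.3000e-01  3.0200e+01] total rv deg [-0.23 -0.13 -2.8 ] F [-0.56  0.56 -0.03] t 3.85
0 0.0006 -0.0083 0.0077 -0.1 -0.1 -1.4; 0 0.0008 -0.0083 0.0077 -0.1 -0.1 -1.4
```

carry_out(increments="0 0.0005 -0.0085 0.004 0 0 -1.4; 0 0.0005 -0.0085 0.006 0 0 -1.4; 0 0 0 0.003 0 0 0; 0 0 0 0 0 0 0")

```text
time_s: 4.35
tool_pos: [0.6054, 0.1354, 0.2295]
tool_rot: [-179.6, -0.2, 33.5]
force: [0.1, 1.0, -0.3]
grip_width: 0.0007
```

```bash
python3 - <<'E'
from h import *
plan([.608,.131,.228],[180,0,33],1,0)
p=read_camera("scene")
g=get_obs()["tool_pos"]
i=p["img"].copy();t=proj(np.array(g)+[0,0,-.07],p);print(t)
cv2.imwrite("pics/scene2raw.png",i)
cv2.circle(i,tuple(int(v) for v in t.round()),0,(0,0,255),-1)
u,v=int(t[0]),int(t[1]);cv2.imwrite(f"pics/scene2.png",cv2.resize(i[v-30:v+30,u-40:u+40],None,fx=10,fy=10,interpolation=cv2.INTER_CUBIC))
E
```

```text
pos [0.6054 0.1354 0.2295] rpy [-1.7965e+02 -1.6000e-01  3.3490e+01] total rv deg [-0.35 -0.15  0.49] F [ 0.12  0.97 -0.33] t 4.35
0 -0.0003 0.0051 0.0015 -0.4 -0.2 0.5
[277.97107347 172.69862075]
```

View pics/scene2.png

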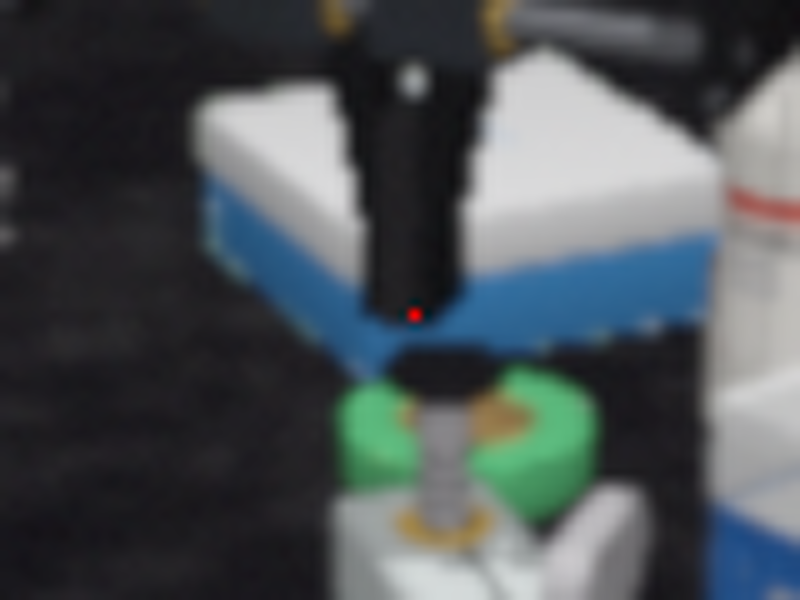

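The tip is clear of the pad and about 5 mm off its centre in y. I correct that, then descend to contact.

carry_out(increments="0 0 0.004 0.002 -0.3 -0.1 0; 0 0 0 0.003 0 0 0; 0 0 0 0.002 0 0 0; 0 0 0 0 0 0 0")

```text
time_s: 4.9
tool_pos: [0.6084, 0.131, 0.2224]
tool_rot: [180.0, -0.1, 33.4]
force: [0.0, -0.6, 0.3]
grip_width: 0.0005
```

```bash
python3 -c "
from h import *
plan([.608,.131,.194],[180,0,33],9,0)"
```

```text
pos [0.6084 0.131  0.2224] rpy [ 1.7999e+02 -9.0000e-02  3.3400e+01] total rv deg [ 0.01 -0.09  0.4 ] F [ 0.02 -0.56  0.26] t 4.9
0 -0.0000 -0.0000 0.0032 0.0 -0.0 0.0; 0 -0.0000 -0.0000 0.0032 0.0 -0.0 0.0; 0 -0.0000 -0.0000 0.0032 0.0 -0.0 0.0; 0 -0.0000 -0.0000 0.0032 0.0 -0.0 0.0; 0 -0.0000 -0.0000 0.0032 0.0 -0.0 0.0; 0 -0.0000 -0.0000 0.0032 0.0 -0.0 0.0; 0 -0.0000 -0.0000 0.0032 0.0 -0.0 0.0; 0 -0.0000 -0.0000 0.0032 0.0 -0.0 0.0; 0 -0.0000 -0.0000 0.0032 0.0 -0.0 0.0
```

carry_out(increments="0 0 0 0.003 0 0 0; 0 0 0 0.003 0 0 0; 0 0 0 0.003 0 0 0; 0 0 0 0.003 0 0 0; 0 0 0 0.003 0 0 0")

```text
time_s: 5.52
tool_pos: [0.6085, 0.1309, 0.2082]
tool_rot: [-180.0, -0.1, 33.4]
force: [-1.0, -0.3, 3.8]
grip_width: 0.0006
```

carry_out(increments="0 0 0 0.003 0 0 0; 0 0 0 0.003 0 0 0; 0 0 0 0 0 0 0")

```text
time_s: 5.9
tool_pos: [0.6085, 0.1309, 0.2014]
tool_rot: [-180.0, -0.1, 33.4]
force: [-1.2, -0.2, 0.5]
grip_width: 0.0
```

carry_out(increments="0 0 0 0.002 0 0 0; 0 0 0 0.002 0 0 0; 0 0 0 0.001 0 0 0; 0 0 0 0 0 0 0")

```text
time_s: 6.4
tool_pos: [0.6085, 0.1309, 0.1968]
tool_rot: [-180.0, -0.1, 33.4]
force: [-1.7, -0.4, 3.3]
grip_width: 0.0006
```

```bash
python3 -c "
from h import *
plan([.608,.131,.194],[180,0,33],1,0)"
```

```text
pos [0.6085 0.1309 0.1968] rpy [-1.7997e+02 -1.4000e-01  3.3390e+01] total rv deg [-0.03 -0.14  0.39] F [-1.68 -0.39  3.32] t 6.4
0 -0.0004 -0.0004 0.0028 -0.0 -0.1 0.4
```

carry_out(increments="0 0 0 0.002 0 0 0; 0 0 0 0.001 0 0 0; 0 0 0 0 0 0 0; 0 0 0 0 0 0 0")

```text
time_s: 6.9
tool_pos: [0.6085, 0.1308, 0.1945]
tool_rot: [-180.0, -0.2, 33.4]
force: [-0.5, -0.4, 3.8]
grip_width: 0.0003
```

```bash
python3 - <<'E'
from h import *
plan([.608,.131,.194],[180,0,33],1,0)
p=read_camera("scene");cv2.imwrite("pics/s3raw.png",p["img"])
cv2.imwrite("pics/s3.png",cv2.resize(p["img"][160:250,240:340],None,fx=6,fy=6,interpolation=cv2.INTER_CUBIC))
E
```

```text
pos [0.6085 0.1308 0.1945] rpy [-1.7996e+02 -1.6000e-01  3.3390e+01] total rv deg [-0.05 -0.15  0.39] F [-0.49 -0.42  3.8 ] t 6.9
0 -0.0004 -0.0004 0.0005 -0.0 -0.2 0.4
```

View pics/s3.png

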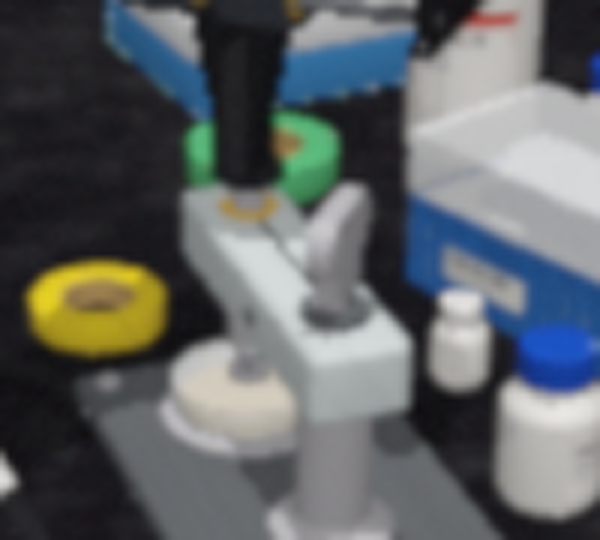

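The foot rests on the dish at crop ~(245,365) and the pad top reads 124.5 mm, so the slide is at about 0.0345. I lift off and move over the wing.

carry_out(increments="0 0 0 -0.01 0 0 0; 0 0 0 -0.02 0 0 0; 0 0 0 -0.02 0 0 0; 0 0 0 -0.01 0 0 0")

```text
time_s: 7.45
tool_pos: [0.6087, 0.1309, 0.2573]
tool_rot: [180.0, -0.2, 33.4]
force: [0.6, 0.3, -0.3]
grip_width: 0.0004
```

```bash
python3 - <<'E'
from h import *
plan([.5855,.0391,.25],[180,0,33],5,1)
p=read_camera("scene");cv2.imwrite("pics/s4raw.png",p["img"])
cv2.imwrite("pics/s4.png",cv2.resize(p["img"][150:250,240:340],None,fx=6,fy=6,interpolation=cv2.INTER_CUBIC))
P=[.60824,.13116]
for z in(.126,.124,.122): print(z,proj([*P,z],p))
E
```

```text
pos [0.6087 0.1309 0.2573] rpy [ 1.800e+02 -1.700e-01  3.339e+01] total rv deg [ 0.   -0.17  0.39] F [ 0.57  0.34 -0.26] t 7.45
1 -0.0140 0.0128 0.0014 0.0 -0.0 0.1; 1 -0.0140 0.0128 0.0014 0.0 -0.0 0.1; 1 -0.0139 0.0128 0.0014 0.0 -0.0 0.1; 1 -0.0139 0.0128 0.0014 0.0 -0.0 0.1; 1 -0.0139 0.0128 0.0014 0.0 -0.0 0.1
0.126 [279.99161619 186.39408159]
0.124 [279.99089745 187.1718834 ]
0.122 [279.99018015 187.94813321]
```

View pics/s4.png

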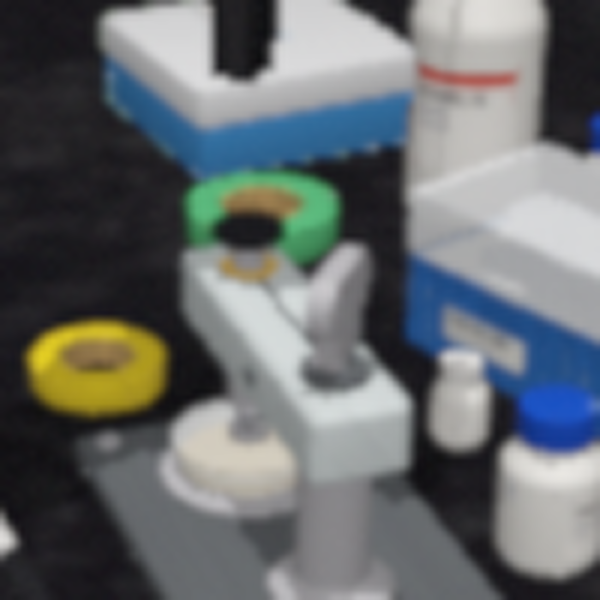

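The pad stayed put: its top is at v≈187, which matches about 124 mm. Now over the wing with the gripper open.

carry_out(increments="1 -0.013 0.012 0.001 0 0 0; 1 -0.014 0.013 0.001 0 0 0; 1 -0.014 0.013 0.001 0 0 0; 1 -0.013 0.012 0.001 0 0 0; 1 -0.010 0.009 0.001 0 0 0; 1 0 0 0 0 0 0")

```text
time_s: 8.25
tool_pos: [0.5852, 0.0374, 0.2512]
tool_rot: [-180.0, -0.1, 33.1]
force: [-0.8, 0.2, 0.1]
grip_width: 0.0525
```

```bash
python3 - <<'E'
from h import *
plan([.5855,.0391,.25],[180,0,33],1,1)
E
```

```text
pos [0.5852 0.0374 0.2512] rpy [-1.800e+02 -8.000e-02  3.314e+01] total rv deg [-0.   -0.08  0.14] F [-0.77  0.23  0.15] t 8.25
1 0.0012 -0.0013 0.0012 -0.0 -0.1 0.1
```

carry_out(increments="1 0.001 -0.001 0 0 0 0; 1 0 0 0 0 0 0; 1 0 0 0 0 0 0")

```text
time_s: 8.62
tool_pos: [0.5859, 0.0412, 0.2511]
tool_rot: [-180.0, -0.1, 33.3]
force: [0.1, -0.4, 0.4]
grip_width: 0.0819
```

```bash
python3 - <<'E'
from h import *
plan([.5857,.039,.185],[180,0,33],6,1)
p=read_camera("scene");cv2.imwrite("pics/s5.png",cv2.resize(p["img"][130:230,240:340],None,fx=6,fy=6,interpolation=cv2.INTER_CUBIC))
E
```

```text
pos [0.5859 0.0412 0.2511] rpy [-1.7996e+02 -1.2000e-01  3.3320e+01] total rv deg [-0.04 -0.12  0.32] F [ 0.1  -0.39  0.35] t 8.625
1 -0.0003 0.0003 0.0110 -0.0 -0.0 0.1; 1 -0.0002 0.0003 0.0110 -0.0 -0.0 0.1; 1 -0.0002 0.0003 0.0110 -0.0 -0.0 0.1; 1 -0.0002 0.0003 0.0110 -0.0 -0.0 0.1; 1 -0.0002 0.0003 0.0110 -0.0 -0.0 0.1; 1 -0.0002 0.0003 0.0110 -0.0 -0.0 0.1
```

View pics/s5.png

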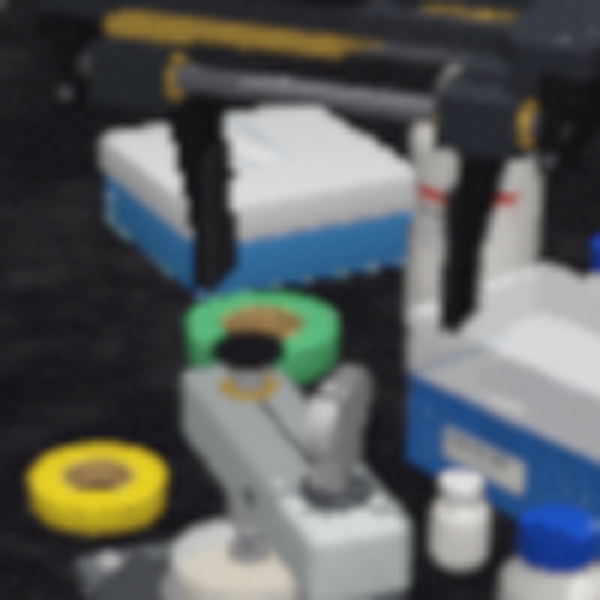

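The wing at crop (340,420) lies between the open fingers, and nothing is below them. I descend.

carry_out(increments="0.9 0 0 0.011 0 0 0; 0.8 0 0.001 0.012 0 0 0; 0.7 0 0 0.012 0 0 0; 0.6 0 0.001 0.012 0 0 0; 0.6 0 0 0.011 0 0 0; 0.6 0 0 0.006 0 0 0; 0.6 0 0 0 0 0 0")

```text
time_s: 9.55
tool_pos: [0.5863, 0.04, 0.1809]
tool_rot: [-179.9, 0.0, 33.4]
force: [-0.6, 0.1, -0.2]
grip_width: 0.0525
```

```bash
python3 - <<'E'
from h import *
plan([.5857,.039,.185],[180,0,33],1,1)
p=read_camera("scene");cv2.imwrite("pics/s6.png",cv2.resize(p["img"][130:230,240:340],None,fx=6,fy=6,interpolation=cv2.INTER_CUBIC))
E
```

```text
pos [0.5863 0.04   0.1809] rpy [-1.7992e+02  4.0000e-02  3.3360e+01] total rv deg [-0.08  0.04  0.36] F [-0.57  0.1  -0.18] t 9.55
1 -0.0011 0.0005 -0.0041 -0.1 0.0 0.4
```

View pics/s6.png

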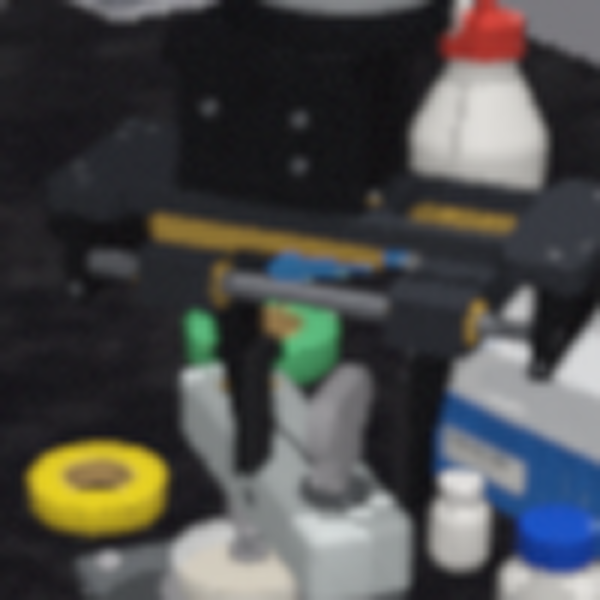

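The fingers straddle the wing. I raise 4 mm to grip height and close.

carry_out(increments="0.5 -0.001 0 -0.004 0 0 0; 0.3 0 0 0 0 0 0; 0 0 0 0 0 0 0; 0 0 0 0 0 0 0; 0 0 0 0 0 0 0; 0 0 0 0 0 0 0; 0 0 0 0 0 0 0; 0 0 0 0 0 0 0; 0 0 0 0 0 0 0", force=25)

```text
time_s: 10.72
tool_pos: [0.5869, 0.0392, 0.1873]
tool_rot: [180.0, -0.2, 33.3]
force: [0.0, 0.3, 0.6]
grip_width: 0.0093
```

```bash
python3 - <<'E'
from h import *
plan([.5857,.039,.185],[180,0,33],1,1);print(get_obs()["wrist_torque"],get_obs()["qpos"])
E
```

```text
pos [0.5869 0.0392 0.1873] rpy [179.99  -0.19  33.34] total rv deg [ 0.01 -0.19  0.34] F [0.04 0.3  0.58] t 10.725
1 -0.0011 -0.0005 0.0023 0.0 -0.2 0.3
[-0.16884295  0.08756814 -0.00186888] [-35.29962127  16.74419643  34.07922983 100.8649418  -10.32413714
  65.33013485 -54.7027678 ]
```

Gripped at 9.3 mm. I turn clockwise (+ about tool z).

carry_out(increments="0 0 0 0 0 0 5; 0 0 0 0 0 0 5; 0 0 0 0 0 0 5; 0 0 0 0 0 0 5")

```text
time_s: 11.22
tool_pos: [0.5868, 0.0393, 0.1873]
tool_rot: [-180.0, -0.2, 12.8]
force: [0.9, -1.0, -0.1]
grip_width: 0.0097
```

```bash
python3 - <<'E'
from h import *
plan([.5857,.039,.185],[180,0,-13.7],1,1);print(get_obs()["wrist_torque"],get_obs()["qpos"],get_obs()["grip_width"])
E
```

```text
pos [0.5868 0.0393 0.1873] rpy [-1.7996e+02 -1.7000e-01  1.2780e+01] total rv deg [-0.08 -0.16 26.48] F [ 0.91 -0.95 -0.15] t 11.225
1 -0.0012 0.0001 0.0023 -0.1 -0.2 26.5
[-0.1730206   0.01102014  0.109249  ] [-37.89808557  17.23485002  37.25407049 100.94827174 -11.45535959
  65.45490271 -74.33727733] 0.009652050462017055
```

carry_out(increments="0 0 0 0 0 0 5; 0 0 0 0 0 0 5; 0 0 0 0 0 0 5; 0 0 0 0 0 0 4; 0 0 0 0 0 0 0")

```text
time_s: 11.85
tool_pos: [0.5868, 0.0395, 0.1873]
tool_rot: [-179.9, -0.2, -6.7]
force: [0.2, -0.0, -0.1]
grip_width: 0.0099
```

```bash
python3 - <<'E'
from h import *
plan([.5857,.039,.185],[180,0,-13.7],1,1);print(get_obs()["wrist_torque"],get_obs()["grip_width"])
E
```

```text
pos [0.5868 0.0395 0.1873] rpy [-1.7994e+02 -1.5000e-01 -6.7400e+00] total rv deg [-0.07 -0.15  6.96] F [ 0.17 -0.01 -0.05] t 11.85
1 -0.0011 0.0006 0.0023 -0.1 -0.2 7.0
[-0.16016867  0.08721678 -0.04996611] 0.009858572029240472
```

carry_out(increments="0 0 0 0 0 0 2; 0 0 0 0 0 0 2")

```text
time_s: 12.1
tool_pos: [0.5868, 0.0395, 0.1874]
tool_rot: [-179.9, -0.2, -10.9]
force: [0.9, -0.7, -0.1]
grip_width: 0.0097
```

```bash
python3 - <<'E'
from h import *
plan([.5857,.039,.185],[180,0,-13.7],1,1);print(get_obs()["wrist_torque"],get_obs()["grip_width"])
E
```

```text
pos [0.5868 0.0395 0.1874] rpy [-1.7993e+02 -1.5000e-01 -1.0870e+01] total rv deg [-0.08 -0.15  2.83] F [ 0.9  -0.65 -0.06] t 12.1
1 -0.0010 0.0007 0.0023 -0.1 -0.2 2.8
[-0.17504739  0.03362788  0.03382463] 0.009674437178794027
```

carry_out(increments="0 0 0 0 0 0 1.5; 0 0 0 0 0 0 1.5")

```text
time_s: 12.35
tool_pos: [0.5868, 0.0395, 0.1873]
tool_rot: [-179.9, -0.1, -14.1]
force: [0.7, 0.2, -0.8]
grip_width: 0.01
```

```bash
python3 - <<'E'
from h import *
o=get_obs();print(o["tool_rot"],o["wrist_torque"],o["force"],o["grip_width"])
E
```

```text
[-1.79916959e+02 -1.44184470e-01 -1.40582068e+01] [-0.11788633  0.02601559  0.02709159] [ 0.7426543   0.19242102 -0.79089807] 0.009957638472877001
```

carry_out(increments="0 0 0 0 0 0 1.5; 0 0 0 0 0 0 1.5")

```text
time_s: 12.6
tool_pos: [0.5869, 0.0395, 0.1874]
tool_rot: [-179.9, -0.1, -17.2]
force: [0.5, -1.6, -0.2]
grip_width: 0.01
```

```bash
python3 - <<'E'
from h import *
o=get_obs();print(o["tool_rot"],o["wrist_torque"],o["force"],o["grip_width"])
E
```

```text
[-1.79925555e+02 -1.48052005e-01 -1.72037841e+01] [-0.15608644  0.03548738  0.42704072] [ 0.52225488 -1.64128834 -0.18145121] 0.009984339071142056
```

Torque jumped to 0.43 N m, so it is probably seated. One more small step confirms it.

carry_out(increments="0 0 0 0 0 0 1")

```text
time_s: 12.72
tool_pos: [0.5868, 0.0395, 0.1874]
tool_rot: [-179.9, -0.1, -18.2]
force: [0.3, 0.2, 0.5]
grip_width: 0.0107
```

```bash
python3 - <<'E'
from h import *
o=get_obs();print(o["tool_rot"],o["wrist_torque"],o["force"],o["grip_width"])
E
```

```text
[-1.79939894e+02 -1.49119054e-01 -1.82262842e+01] [-0.14200053 -0.00055002  0.50949908] [0.34564177 0.19347661 0.51963351] 0.010717175988263817
```

carry_out(increments="0 0 0 0 0 0 0; 0 0 0 0 0 0 0")

```text
time_s: 12.98
tool_pos: [0.5868, 0.0396, 0.1873]
tool_rot: [-180.0, -0.2, -18.2]
force: [0.5, -1.9, 0.6]
grip_width: 0.0107
```

```bash
python3 - <<'E'
from h import *
o=get_obs();print(o["tool_rot"],o["wrist_torque"],o["force"],o["grip_width"])
p=read_camera("top");cv2.imwrite("pics/t7.png",p["img"]);p=read_camera("scene");cv2.imwrite("pics/s7.png",cv2.resize(p["img"][130:230,240:340],None,fx=6,fy=6,interpolation=cv2.INTER_CUBIC))
E
```

```text
[-1.79961572e+02 -1.54073963e-01 -1.81857638e+01] [-0.18908018  0.10759497  0.48988616] [ 0.48837965 -1.89937457  0.59706561] 0.010652795621156948
```

View pics/s7.png

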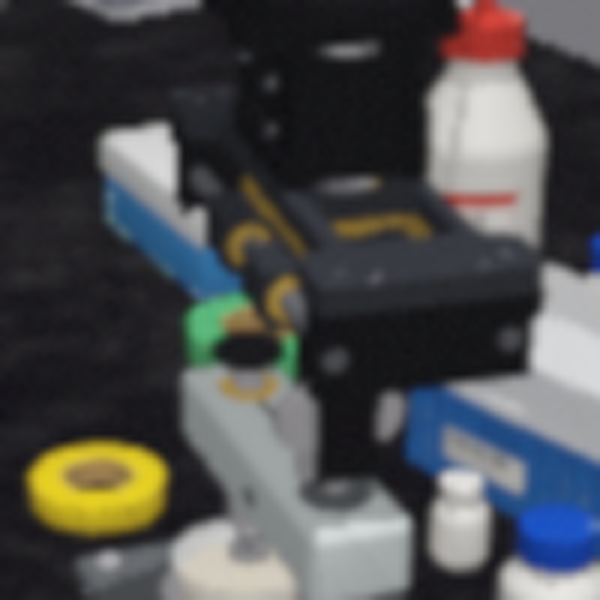

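Seated: torque holds at 0.5 N m, onset is at yaw about -14°, matching the fitted stand yaw. The dish and bystanders look undisturbed. A quarter turn back puts the tool at yaw about 76°.

carry_out(increments="0 0 0 0 0 0 -4; 0 0 0 0 0 0 -6; 0 0 0 0 0 0 -6; 0 0 0 0 0 0 -6; 0 0 0 0 0 0 -6; 0 0 0 0 0 0 -6; 0 0 0 0 0 0 -6; 0 0 0 0 0 0 -6; 0 0 0 0 0 0 0")

```text
time_s: 14.2
tool_pos: [0.5868, 0.0391, 0.1873]
tool_rot: [-179.9, -0.3, 28.4]
force: [0.3, -0.7, -0.4]
grip_width: 0.0098
```

```bash
python3 - <<'E'
from h import *
o=get_obs();print(o["tool_rot"],o["wrist_torque"],o["force"],o["grip_width"],o["qpos"])
E
```

```text
[-179.85867542   -0.27053004   28.42124745] [-0.18235873 -0.05216568  0.07113401] [ 0.31178508 -0.66927611 -0.35884678] 0.009784651927942279 [-35.70515894  16.81571711  34.6874671  100.9025219  -10.70888757
  65.34302014 -59.27799529]
```

Back at width 9.8 mm, aligned. About 48° remain.

carry_out(increments="0 0 0 0 0 0 -6; 0 0 0 0 0 0 -6; 0 0 0 0 0 0 -6; 0 0 0 0 0 0 -6; 0 0 0 0 0 0 -6; 0 0 0 0 0 0 -6; 0 0 0 0 0 0 -6; 0 0 0 0 0 0 -4; 0 0 0 0 0 0 0")

```text
time_s: 15.32
tool_pos: [0.587, 0.0387, 0.1873]
tool_rot: [179.9, -0.4, 74.2]
force: [1.1, 0.3, 0.7]
grip_width: 0.0096
```

```bash
python3 - <<'E'
from h import *
o=get_obs();print(o["tool_rot"],o["wrist_torque"],o["force"],o["grip_width"],o["qpos"])
E
```

```text
[179.94066363  -0.42614111  74.23317456] [-0.14782814 -0.04977433  0.0262734 ] [1.11035771 0.29209993 0.68381577] 0.009649454127707317 [-30.02612647  15.99053732  27.94421675 100.69856301  -8.60338923
  65.14825798 -15.16204601]
```

carry_out(increments="0 0 0 0 0 0 -2; 0 0 0 0 0 0 0; 0 0 0 0 0 0 0")

```text
time_s: 15.7
tool_pos: [0.587, 0.0387, 0.1873]
tool_rot: [179.9, -0.4, 76.1]
force: [0.3, -0.0, 0.0]
grip_width: 0.0098
```

```bash
python3 - <<'E'
from h import *
o=get_obs();print(o["tool_rot"],o["wrist_torque"],o["force"],o["grip_width"])
p=read_camera("top");cv2.imwrite("pics/t8.png",p["img"]);p=read_camera("scene");cv2.imwrite("pics/s8.png",cv2.resize(p["img"][130:230,240:340],None,fx=6,fy=6,interpolation=cv2.INTER_CUBIC))
for z in(.126,.124,.122): print(z,(proj([.60824,.13116,z],p)-[240,130])*6+2.5)
E
```

```text
[179.93079875  -0.42521845  76.12440913] [-0.26654753  0.00758642  0.01590581] [ 0.26496842 -0.04316655  0.03163755] 0.00978982085858755
0.126 [242.44969713 340.86448953]
0.124 [242.44538471 345.53130043]
0.122 [242.44108089 350.18879925]
```

View pics/s8.png

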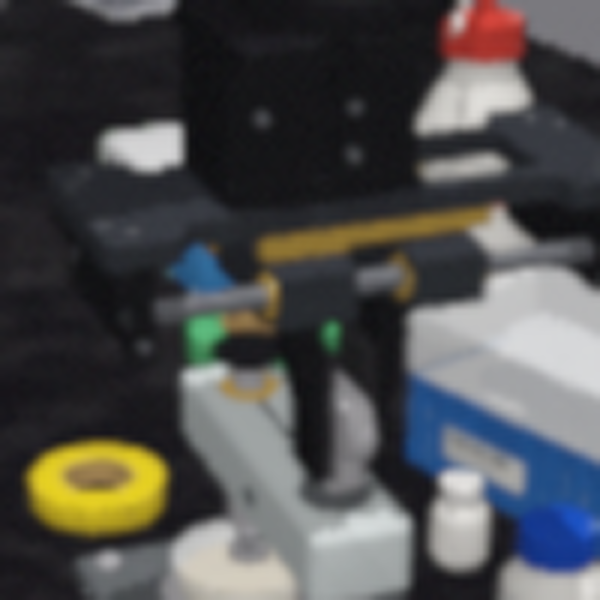

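View pics/t8.png

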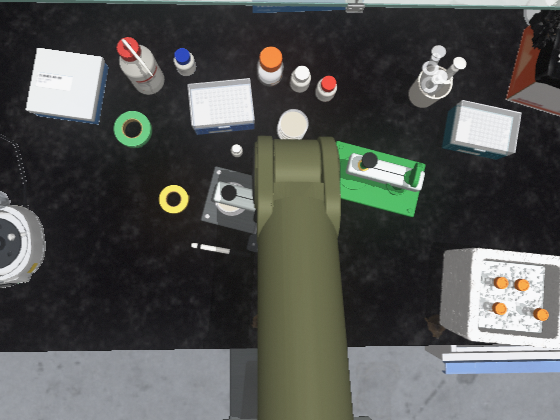

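The wing is held along the head bar at crop ~(340,430). The pad is still at about 124 mm, and the dish and bystanders are where they were. Handing in.

```bash
python3 -c "
from cell import *
print(sign_off())"
```

```text
the job is handed in; nothing more can be done
None
```

The gauge is set up and the job was handed in at about 16 s of the 43 s allowed. I worked on the grey steel stand, not the green look-alike.

- **Slide:** I pushed it down with shut fingers until the pad top read about 124.5 mm, which puts the slide at about 0.0345 and the foot about 4.5 mm in. After I lifted off, the camera showed the pad still at about 124 mm and the foot on the dish.
- **Drag screw:** I gripped the wing with 25 N and turned it clockwise until it seated. The torque rose from under 0.1 to about 0.5 N m and held there. The stop came at a tool yaw of about -14°, which agrees with the stand's fitted yaw of -13.7°.
- **Back-off:** I backed it off to a tool yaw of 76.1°, a quarter turn to within a degree or so. The gripper still holds the wing, with the jaws 9.8 mm apart.

In the last pictures the dish and bystanders look unmoved, and the wrist force was near zero. No check failed or disagreed. The foot's depth and the screw angle come from arm poses and pictures, since neither joint could be read directly.

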